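# Move the digested vials from the dry-block heater to the cooling rack in the same order

### The job

The digestion is finished: move the four vials out of the dry-block heater into the steel cooling rack, one vial to a compartment, standing upright on the compartment's floor. They carry no labels and are known only by their place in the row, so keep the order: the vial nearest the heater's control panel goes into the compartment next to the rack's carrying tab, the next vial into the next compartment, and so on to the far end. Keep every vial upright on the way.

Things in the scene. Friction and masses are not known exactly. Their poses are not given: they have to be found in the camera images.
- vial_a_center (a point): centre (half-way up, on the axis) of a capped amber glass vial with a white screw cap of nearly the same diameter: 23 mm in diameter, 78 mm tall, loose, z axis up along the vial. At the start it stands upright in the well of block_a, its lower 28 mm inside the well and the rest free above the block. It carries no label.
- vial_b_center (a point): centre (half-way up, on the axis) of a capped amber glass vial with a white screw cap of nearly the same diameter: 27 mm in diameter, 84 mm tall, loose, z axis up along the vial. At the start it stands upright in the well of block_b, its lower 28 mm inside the well and the rest free above the block. It carries no label.
- vial_c_center (a point): centre (half-way up, on the axis) of a capped amber glass vial with a white screw cap of nearly the same diameter: 32 mm in diameter, 90 mm tall, loose, z axis up along the vial. At the start it stands upright in the well of block_c, its lower 28 mm inside the well and the rest free above the block. It carries no label.
- vial_d_center (a point): centre (half-way up, on the axis) of a capped amber glass vial with a white screw cap of nearly the same diameter: 37 mm in diameter, 96 mm tall, loose, z axis up along the vial. At the start it stands upright in the well of block_d, its lower 28 mm inside the well and the rest free above the block. It carries no label.
- block_a: bare aluminium heating block with one round well, 3 mm wider than the 23 mm vial and 28 mm deep; fixed in the heater's trough. 66 x 54 x 50 mm; origin at the centre of its underside; the well is in the middle; top 50 mm above the origin. The four blocks lie side by side in the heater, 56 mm apart, in an order that changes from start to start.
- block_b: bare aluminium heating block with one round well, 3 mm wider than the 27 mm vial and 28 mm deep; fixed in the heater's trough. 66 x 54 x 50 mm; origin at the centre of its underside; the well is in the middle; top 50 mm above the origin. The four blocks lie side by side in the heater, 56 mm apart, in an order that changes from start to start.
- block_c: bare aluminium heating block with one round well, 3 mm wider than the 32 mm vial and 28 mm deep; fixed in the heater's trough. 66 x 54 x 50 mm; origin at the centre of its underside; the well is in the middle; top 50 mm above the origin. The four blocks lie side by side in the heater, 56 mm apart, in an order that changes from start to start.
- block_d: bare aluminium heating block with one round well, 3 mm wider than the 37 mm vial and 28 mm deep; fixed in the heater's trough. 66 x 54 x 50 mm; origin at the centre of its underside; the well is in the middle; top 50 mm above the origin. The four blocks lie side by side in the heater, 56 mm apart, in an order that changes from start to start.
- heater: white dry-block heater, fixed: a long trough with four heating blocks in a row along its y axis (centres at y = +84, +28, -28, -84 mm, x = 0), and at its +y end the grey control panel with a dark display (from y = +119 to +195 mm). 92 mm wide along x; origin on the bench under the middle of the row of blocks, z up. Trough rim 54 mm, block tops 63.5 mm, panel 67 mm above the bench.
- rack: stainless sheet-metal cooling rack, fixed, open on top: four square compartments in a row along its y axis, each 56 x 56 mm inside, centres at y = +88.5, +29.5, -29.5, -88.5 mm, x = 0; 3 mm partitions. Compartment floor 7 mm, partition and wall tops 41 mm above the bench. A flat slotted carrying tab sticks out beyond its +y end (to y = +155 mm). Origin on the bench under the middle of the rack, z up.
Not all that is in view belongs to the job. What is shaped like the part that bears vial_b_center but green or purple is not meant.

How it is judged:
At the end, for the whole second after the job is handed in: Each vial stands upright (0.1 rad) and at rest on the floor of its compartment (within 24 mm of the centre each way, 5 mm in height); its compartment, counted from the carrying tab, has the same number as its own block, counted from the control panel (x of vial_a_center in the frame of rack between -0.024 and 0.024 m and height (world z) of vial_a_center between 0.041 and 0.051 m and angle between each of vial_a_center, vial_b_center, vial_c_center, vial_d_center's own z axis and vertical below 0.1 rad and (not (y of block_a in the frame of heater between 0.069 and 0.099 m) or y of vial_a_center in the frame of rack between 0.0645 and 0.1125 m) and (not (y of block_a in the frame of heater between 0.013 and 0.043 m) or y of vial_a_center in the frame of rack between 0.0055 and 0.0535 m) and (not (y of block_a in the frame of heater between -0.043 and -0.013 m) or y of vial_a_center in the frame of rack between -0.0535 and -0.0055 m) and (not (y of block_a in the frame of heater between -0.099 and -0.069 m) or y of vial_a_center in the frame of rack between -0.1125 and -0.0645 m) and x of vial_b_center in the frame of rack between -0.024 and 0.024 m and height (world z) of vial_b_center between 0.044 and 0.054 m and (not (y of block_b in the frame of heater between 0.069 and 0.099 m) or y of vial_b_center in the frame of rack between 0.0645 and 0.1125 m) and (not (y of block_b in the frame of heater between 0.013 and 0.043 m) or y of vial_b_center in the frame of rack between 0.0055 and 0.0535 m) and (not (y of block_b in the frame of heater between -0.043 and -0.013 m) or y of vial_b_center in the frame of rack between -0.0535 and -0.0055 m) and (not (y of block_b in the frame of heater between -0.099 and -0.069 m) or y of vial_b_center in the frame of rack between -0.1125 and -0.0645 m) and x of vial_c_center in the frame of rack between -0.024 and 0.024 m and height (world z) of vial_c_center between 0.047 and 0.057 m and (not (y of block_c in the frame of heater between 0.069 and 0.099 m) or y of vial_c_center in the frame of rack between 0.0645 and 0.1125 m) and (not (y of block_c in the frame of heater between 0.013 and 0.043 m) or y of vial_c_center in the frame of rack between 0.0055 and 0.0535 m) and (not (y of block_c in the frame of heater between -0.043 and -0.013 m) or y of vial_c_center in the frame of rack between -0.0535 and -0.0055 m) and (not (y of block_c in the frame of heater between -0.099 and -0.069 m) or y of vial_c_center in the frame of rack between -0.1125 and -0.0645 m) and x of vial_d_center in the frame of rack between -0.024 and 0.024 m and height (world z) of vial_d_center between 0.05 and 0.06 m and (not (y of block_d in the frame of heater between 0.069 and 0.099 m) or y of vial_d_center in the frame of rack between 0.0645 and 0.1125 m) and (not (y of block_d in the frame of heater between 0.013 and 0.043 m) or y of vial_d_center in the frame of rack between 0.0055 and 0.0535 m) and (not (y of block_d in the frame of heater between -0.043 and -0.013 m) or y of vial_d_center in the frame of rack between -0.0535 and -0.0055 m) and (not (y of block_d in the frame of heater between -0.099 and -0.069 m) or y of vial_d_center in the frame of rack between -0.1125 and -0.0645 m) and linear speed of each of vial_a, vial_b, vial_c, vial_d below 0.01 m/s); the robot touches nothing.
It fails at once if a vial is tipped more than 0.5 rad from upright (angle between any of vial_a_center, vial_b_center, vial_c_center, vial_d_center's own z axis and vertical above 0.5 rad).
It also fails if it takes over 112 s, if anything falls off the work surface, if the arm or the gripper's body presses on something with over 40 N, if the wrist force passes 120 N, or if a joint passes its speed limit or range.

### The arm

A 7-joint arm with a two-finger parallel gripper is mounted at the origin on a cart in front of the work surface, level with it; the furniture and walls round the work are solid. World frame = base frame: x ahead of the robot, y to its left, z up, the work surface at z = 0. Lengths are in m, angles in rad, forces in N, time in s.
With the tool pointing down it reaches from about 0.4 to 0.85 m from the base axis. Payload 6.9 kg.
Tool frame: the origin (TCP) lies midway between the tips of the shut fingers; the grasp point (between the pads) lies 19 mm behind it (env.tcp_to_grasp is the distance from the TCP to the grasp point, in m); y points along the fingers, z is the direction in which the jaws open and shut, and the axes are right-handed (so a half turn about y gives the same grasp; the last joint's range is limited). The gripper opens to 85 mm and grips with 20 to 120 N. Pads are 22 mm wide; open, the fingers measure 114 mm over their backs; the gripper's body (76 mm by 85 mm) begins 54 mm behind the grasp point. The pads swing forward as they close: fully open they stand 13 mm farther back than shut.
Start: joints at [1.24, 0.507, -0.238, 1.5, 0.126, 1.149, -0.155], TCP at [0.264, -0.566, 0.231] pointing down, gripper open.
Joint ranges: [-3.08, 3.08], [-0.24, 2.05], [-1.43, 1.35], [0, 2.5], [-1.52, 4.66], [0.17, 1.96], [-2.89, 2.89]. Speed limits (rad/s): [2.39, 2.39, 3.14, 3.14, 3.14, 3.14, 3.14].

### API

Orientations are given as a unit quaternion [x, y, z, w].
In Python, from cell import env gives the robot as it stands.
- The arm moves only by the tool move_arm, never from a script. Its argument "motion" is a list of rows, each an object with "translation": the shift along the tool's x, y, z in m, a list of three; "roll": the turn about the tool's y in rad; "jaw": the finger opening in m, from 0 to 0.0854. In form: [{"translation": [x, y, z], "roll": roll, "jaw": jaw}, ...]. A call has 1 to 8 rows; each row shifts and turns the commanded pose from where the row before left it, along the tool's axes as they then stand; what a row does not reach is not made up. A row lasts 1/8 s, in which the tool goes at most 62.5 mm and 10.7 degrees, less where a joint would pass 70% of its speed; a pose out of reach is approached as far as the arm can. A call with a gripper value outside its range is refused whole. The fingers move at their own pace and stop on an object; "squeeze" is the grip in N (left out, the last holds). Time passes only in rows, so rows that do not move let the fingers close. It gives the time, the measured TCP pose, the force and the opening at its end, in the units of the state.
- env.read_state(): the state, without advancing time (a new reading comes with each control period).
- env.camera(name): name is "side" or "top"; returns the picture (384x512x3 uint8, blue, green, red); there is no depth.
- env.camera_model(name): a dict with "fx", "fy", "cx", "cy" (pixels), "D" ([k1, k2, p1, p2, k3] as OpenCV has them; the pictures are not rectified), "view" (4x4, takes a point from world to camera coordinates). Camera axes: x right, y down, z forward; pixel columns grow to the right and rows downward; lengths in m; the calibration is good to about 2 mm. A picture is of the moment at which its call begins. camera_model takes no time and is no camera call.
- env.hand_in(): hands the job in, once; it reports no verdict.
The state is a dict: "time_s": time; "qpos": joint angles; "joint_vel": joint speeds; "joint_efforts": joint torques, N m; "ee_pos": TCP position; "tool_rot": TCP orientation; "wrist_force": force on the tool from outside, world axes, zero at the start; "wrist_torque": the same for the moment, N m; "finger_gap": finger opening in m.
Only numpy, scipy, OpenCV 4.12 (cv2) and the standard library are available. Lean on these libraries where they do the work, as an engineer would, in place of code of your own. Each camera call takes 0.05 s, during which the arm holds its last target. There are 200 camera calls.

## Working session

There is one attempt and no reset: what is moved stays moved. The work goes in short steps, Python scripts to look and compute and a tool call to move; the robot and the scene stay as the last step left them, time stands still between calls to the robot, and variables do not carry over. Pictures are saved under pics/ and viewed, about 12 in all and at most 16, crops included, and the job is handed in when it is done.

Besides the shell and the picture viewer there is one more tool, called after "Request:" as a command line: name --argument value ..., lists and objects as JSON in quotes. move_arm: Moves the arm, as the interface text tells. Its arguments: {"type":"object","properties":{"motion":{"type":"array","items":{"type":"object","properties":{"translation":{"type":"array","items":{"type":"number"}},"roll":{"type":"number"},"jaw":{"type":"number"}}}},"squeeze":{"type":"number"}},"required":["motion"]}

```bash
ls; mkdir -p pics; python3 - <<'E'
from cell import env
import cv2
for n in("top","side"):
    cv2.imwrite(f"pics/{n}0.png",env.camera(n)); m=env.camera_model(n); print({k:(v if k!="view" else [[round(float(x),4) for x in r] for r in v]) for k,v in m.items()})
print(env.read_state(), env.tcp_to_grasp)
E
```

```text
pics
{'fx': 447.48823324599914, 'fy': 447.48823324599914, 'cx': 259.7495316216414, 'cy': 192.93231996307293, 'D': array([-0.11144942,  0.        ,  0.        ,  0.        ,  0.        ]), 'view': [[-0.0333, -0.9994, -0.0065, 0.0077], [-0.9757, 0.0339, -0.2165, 0.6252], [0.2166, -0.0009, -0.9763, 1.0568], [0.0, 0.0, 0.0, 1.0]]}
{'fx': 456.1183192378683, 'fy': 456.1183192378683, 'cx': 255.69919217862235, 'cy': 188.64813588786828, 'D': array([-0.01483256,  0.        ,  0.        ,  0.        ,  0.        ]), 'view': [[-0.8787, -0.4773, -0.0066, 0.5143], [-0.1947, 0.3711, -0.908, 0.2075], [0.4358, -0.7966, -0.419, 1.0361], [0.0, 0.0, 0.0, 1.0]]}
{'time_s': 0.1, 'qpos': array([ 1.23951226,  0.50828184, -0.23750598,  1.50101374,  0.12572158,
        1.14891877, -0.15481526]), 'joint_vel': array([ 1.36718856e-04, -2.89213397e-03, -1.61435629e-03, -2.68633246e-03,
       -3.34743655e-04, -5.29944735e-05,  1.11195886e-03]), 'joint_efforts': array([-4.73987806e-03, -6.21832752e+01, -2.19490014e+00, -2.50201410e+01,
        1.24095220e-02,  7.92695617e-03,  8.27061649e-05]), 'ee_pos': array([ 0.26411724, -0.56595863,  0.2305049 ]), 'tool_rot': array([-0.15334047,  0.69087073, -0.68975363,  0.15304989]), 'wrist_force': array([ 0.32981993,  0.54575169, -0.02872369]), 'wrist_torque': array([0.0209034 , 0.02244349, 0.02406441]), 'finger_gap': 0.08568871903936014} 0.0187
```

View pics/top0.png

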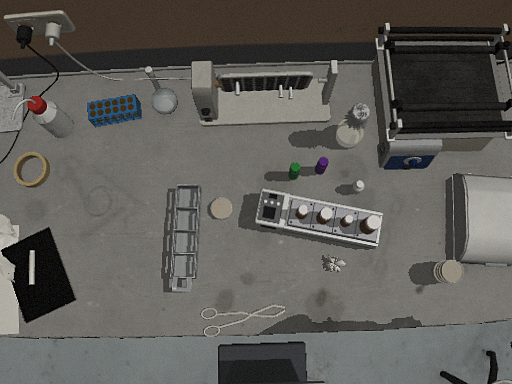

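View pics/side0.png

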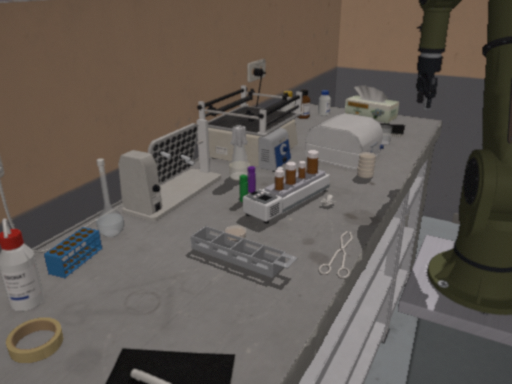

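The top view shows the heater with its panel at the left (268,207) and vials at about (303,210), (325,214), (347,220) and (370,224). The rack is at (183,237), with its tab at the bottom (181,284). I'll zoom in on both.

```bash
python3 - <<'E'
import cv2,numpy as np
im=cv2.imread("pics/top0.png")
a=cv2.resize(im[180:255,250:390],None,fx=5.6,fy=5.6,interpolation=cv2.INTER_CUBIC)
cv2.imwrite("pics/h.png",a)
b=cv2.resize(im[175:300,155:235],None,fx=4.8,fy=4.8,interpolation=cv2.INTER_CUBIC)
cv2.imwrite("pics/r.png",b)
E
```

```text
(no output)
```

View pics/h.png

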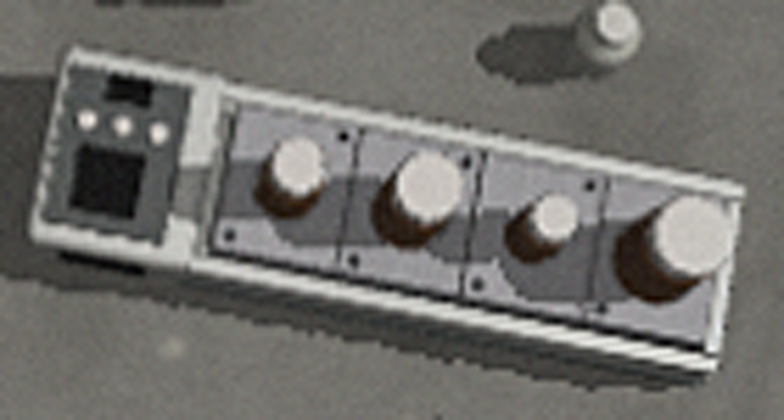

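View pics/r.png

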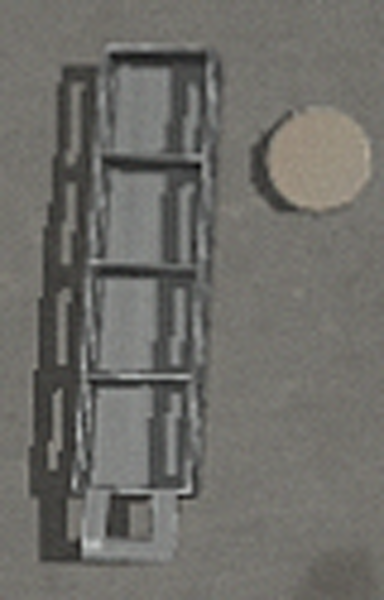

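```bash
cat > h.py <<'E'
import cv2,numpy as np
from cell import env
def ray(n,px):
    m=env.camera_model(n);K=np.array([[m["fx"],0,m["cx"]],[0,m["fy"],m["cy"]],[0,0,1]])
    u=cv2.undistortPoints(np.array(px,float).reshape(-1,1,2),K,np.array(m["D"])).reshape(-1,2)
    V=np.array(m["view"]);R,t=V[:3,:3],V[:3,3]
    return -R.T@t, np.c_[u,np.ones(len(u))]@R
def plane(n,px,z):
    c,d=ray(n,px);s=(z-c[2])/d[:,2];return c+s[:,None]*d
def proj(n,P):
    m=env.camera_model(n);K=np.array([[m["fx"],0,m["cx"]],[0,m["fy"],m["cy"]],[0,0,1]]);V=np.array(m["view"])
    return cv2.projectPoints(np.array(P,float),cv2.Rodrigues(V[:3,:3])[0],V[:3,3],K,np.array(m["D"]))[0].reshape(-1,2)
E
python3 - <<'E'
from h import *
np.set_printoptions(precision=4,suppress=True)
im=cv2.imread("pics/top0.png")
f=lambda p,s,o:(np.array(p)+.5)/s-.5+o
caps=[(297,165),(429,186),(554,218),(692,236)]
g=im.min(2).astype(float); H=[.1195,.1255,.1135,.1315]
C=[]
for (p,h) in zip(caps,H):
    x,y=f(p,5.6,(250,180)); xi,yi=int(round(x)),int(round(y))
    m=(im[180:255,250:390].min(2)>130).astype(np.uint8)
    n,l,st,ce=cv2.connectedComponentsWithStats(m,connectivity=4)
    k=l[yi-180,xi-250]; print("blob",st[k],ce[k]+(250,180),"handpick",x,y)
    q=plane("top",[(x,y)],h)[0]; d=2*np.sqrt(st[k][4]/np.pi); dist=np.linalg.norm(ray("top",[(x,y)])[0]-q)
    print(q,"blobctr",plane("top",[ce[k]+(250,180)],h)[0][:2],"diam",d*dist/447); C.append(q)
C=np.array(C);print("spacing",np.linalg.norm(np.diff(C[:,:2],axis=0),axis=1),C[3]-C[0])
# heater corners rim (z .054 trough ; panel .067)
print("panelcorners",plane("top",f([(72,48),(33,240)],5.6,(250,180)),.067)); print("rim far",plane("top",f([(744,190),(716,368)],5.6,(250,180)),.054))
R=plane("top",f([(108,48),(212,50),(193,492),(78,488)],4.8,(155,175)),.041)
print("rack",R,np.linalg.norm(R-np.roll(R,-1,0),axis=1),R.mean(0))
P=plane("top",f([(105,157),(200,160),(92,267),(197,269),(85,376),(192,376)],4.8,(155,175)),.041)
print(P, [P[2*i:2*i+2].mean(0) for i in range(3)])
T=plane("top",f([(82,558),(175,560)],4.8,(155,175)),.04);print("tab",T)
E
```

```text
blob [  12    8  121   55 1476] [333.9241 211.7453] handpick 302.625 209.05357142857144
[ 0.5709 -0.1142  0.1195] blobctr [ 0.5618 -0.1885] diam 0.10372067690753954
blob [  12    8  121   55 1476] [333.9241 211.7453] handpick 326.19642857142856 212.80357142857144
[ 0.5589 -0.1689  0.1255] blobctr [ 0.5607 -0.1875] diam 0.10359192491176283
blob [  12    8  121   55 1476] [333.9241 211.7453] handpick 348.51785714285717 218.51785714285714
[ 0.5451 -0.2234  0.1135] blobctr [ 0.5628 -0.1895] diam 0.10541295975557032
blob [  12    8  121   55 1476] [333.9241 211.7453] handpick 373.1607142857143 221.73214285714286
[ 0.5325 -0.2777  0.1315] blobctr [ 0.5597 -0.1865] diam 0.10470762137260069
spacing [0.0561 0.0562 0.0557] [-0.0384 -0.1635  0.012 ]
panelcorners [[ 0.6375 -0.0208  0.067 ]
 [ 0.5507 -0.0004  0.067 ]]
rim far [[ 0.5639 -0.3232  0.054 ]
 [ 0.4839 -0.3034  0.054 ]]
rack [[0.6608 0.2006 0.041 ]
 [0.6577 0.1439 0.041 ]
 [0.4221 0.1553 0.041 ]
 [0.4257 0.2155 0.041 ]] [0.0568 0.2359 0.0603 0.2356] [0.5416 0.1788 0.041 ]
[[0.6007 0.2018 0.041 ]
 [0.5974 0.1506 0.041 ]
 [0.5415 0.2085 0.041 ]
 [0.5387 0.1525 0.041 ]
 [0.4839 0.212  0.041 ]
 [0.4823 0.1554 0.041 ]] [array([0.5991, 0.1762, 0.041 ]), array([0.5401, 0.1805, 0.041 ]), array([0.4831, 0.1837, 0.041 ])]
tab [[0.3897 0.2136 0.04  ]
 [0.3875 0.1651 0.04  ]]
```

```bash
cat >> h.py <<'E'
from scipy.spatial.transform import Rotation as Ro
V={k:np.array(v) for k,v in dict(b=(.5709,-.1142),c=(.5589,-.1689),a=(.5451,-.2234),d=(.5325,-.2777)).items()}
rc=np.array((.541,.180));rd=np.array((-.9984,.056))
S={k:rc+rd*y for k,y in zip("bcad",(.0885,.0295,-.0295,-.0885))}
def to(x,y,z):
    s=env.read_state();R=Ro.from_quat(s["tool_rot"]).as_matrix();p=s["ee_pos"]
    print("t",s["time_s"],"pos",p.round(4),"jawang",np.degrees(np.arctan2(R[1,2],R[0,2])).round(2),"yaxis",R[:,1].round(3),"gap",round(s["finger_gap"],4),"F",s["wrist_force"].round(1))
    print("tool shift",(R.T@(np.array([x,y,z])-p)).round(4),"q7",s["qpos"].round(2))
E
python3 -c "
from h import *
print(V,S);to(*V['b'],.2)
print(Ro.from_quat(env.read_state()['tool_rot']).as_matrix().round(3))"
```

```text
{'b': array([ 0.5709, -0.1142]), 'c': array([ 0.5589, -0.1689]), 'a': array([ 0.5451, -0.2234]), 'd': array([ 0.5325, -0.2777])} {'b': array([0.4526416, 0.184956 ]), 'c': array([0.5115472, 0.181652 ]), 'a': array([0.5704528, 0.178348 ]), 'd': array([0.6293584, 0.175044 ])}
t 0.1 pos [ 0.2641 -0.566   0.2305] jawang -64.98 yaxis [-0.001  0.001 -1.   ] gap 0.0857 F [ 0.3  0.5 -0. ]
tool shift [-0.4691  0.0309 -0.2795] q7 [ 1.24  0.51 -0.24  1.5   0.13  1.15 -0.15]
[[-0.906 -0.001  0.423]
 [-0.423  0.001 -0.906]
 [ 0.    -1.    -0.002]]
```

Request:
move_arm --motion '[{"translation":[-0.04,0,-0.024],"roll":0,"jaw":0.085},{"translation":[-0.04,0,-0.024],"roll":0,"jaw":0.085},{"translation":[-0.04,0,-0.024],"roll":0,"jaw":0.085},{"translation":[-0.04,0,-0.024],"roll":0,"jaw":0.085},{"translation":[-0.04,0,-0.024],"roll":0,"jaw":0.085},{"translation":[-0.04,0,-0.024],"roll":0,"jaw":0.085},{"translation":[-0.04,0,-0.024],"roll":0,"jaw":0.085},{"translation":[-0.04,0,-0.024],"roll":0,"jaw":0.085}]' --squeeze 40

```text
time_s: 1.1
ee_pos: [0.4736, -0.2556, 0.2311]
tool_rot: [-0.153, 0.69, -0.69, 0.153]
wrist_force: [-0.4, -0.4, 0.8]
finger_gap: 0.0849
```

Request:
move_arm --motion '[{"translation":[-0.05,0,-0.03],"roll":0,"jaw":0.085},{"translation":[-0.05,0,-0.03],"roll":0,"jaw":0.085},{"translation":[-0.04,0,-0.02],"roll":0,"jaw":0.085},{"translation":[0,0,0],"roll":-0.18,"jaw":0.085},{"translation":[0,0,0],"roll":-0.18,"jaw":0.085},{"translation":[0,0,0],"roll":-0.18,"jaw":0.085},{"translation":[0,0,0],"roll":-0.18,"jaw":0.085},{"translation":[0,0,0],"roll":-0.18,"jaw":0.085}]'

```text
time_s: 2.1
ee_pos: [0.5659, -0.1253, 0.2309]
tool_rot: [-0.44, 0.554, -0.553, 0.44]
wrist_force: [-0.5, 0.3, -0.0]
finger_gap: 0.0848
```

```bash
python3 -c "
from h import *
to(*V['b'],.075)"
```

```text
t 2.1 pos [ 0.5659 -0.1253  0.2309] jawang -13.07 yaxis [-0.001  0.    -1.   ] gap 0.0848 F [-0.5  0.3 -0. ]
tool shift [-0.0119  0.1559  0.0026] q7 [ 0.54  0.47 -0.58  1.62  0.28  1.13 -0.33]
```

Request:
move_arm --motion '[{"translation":[-0.012,0.03,0.003],"roll":0,"jaw":0.085},{"translation":[0,0.05,0],"roll":0,"jaw":0.085},{"translation":[0,0,0],"roll":0,"jaw":0.085}]'

```text
time_s: 2.48
ee_pos: [0.5691, -0.1144, 0.1481]
tool_rot: [-0.44, 0.557, -0.553, 0.436]
wrist_force: [0.2, -0.1, 0.8]
finger_gap: 0.0849
```

```bash
python3 - <<'E'
from h import *
to(*V['b'],.075)
im=env.camera("side");t=env.camera("top")
H=dict(b=.1195,c=.1255,a=.1135,d=.1315)
o=cv2.imread("pics/side0.png");s=4
c=cv2.resize(o[140:240,180:370],None,fx=s,fy=s,interpolation=cv2.INTER_CUBIC)
for k in V:
    for z in(H[k],.0635):
        p=proj("side",[[*V[k],z]])[0];p=((p-(180,140)+.5)*s-.5).round().astype(int);cv2.drawMarker(c,tuple(map(int,p)),(0,255,0),0,12,1)
for k,y in zip("bcad",(.0885,.0295,-.0295,-.0885)):
    p=proj("side",[[*S[k],.041]])[0];print(p)
cv2.imwrite("pics/s1.png",c)
d=cv2.resize(im[100:240,160:360],None,fx=3.5,fy=3.5);cv2.imwrite("pics/s2.png",d)
E
```

```text
t 2.475 pos [ 0.5691 -0.1144  0.1481] jawang -13.39 yaxis [-0.008  0.001 -1.   ] gap 0.0849 F [ 0.2 -0.1  0.8]
tool shift [-0.0006  0.0731  0.0022] q7 [ 0.5   0.56 -0.54  1.73  0.34  0.96 -0.41]
[267.6559593  252.96591634]
[246.49035252 246.03349883]
[226.3886673  239.44559073]
[207.27622751 233.17830943]
```

View pics/s1.png

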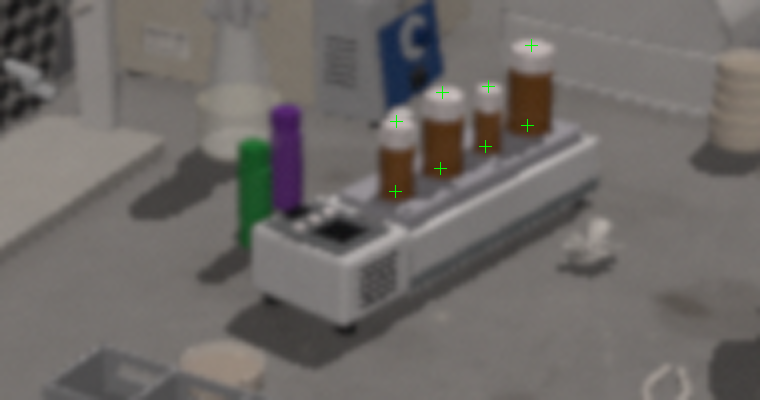

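View pics/s2.png

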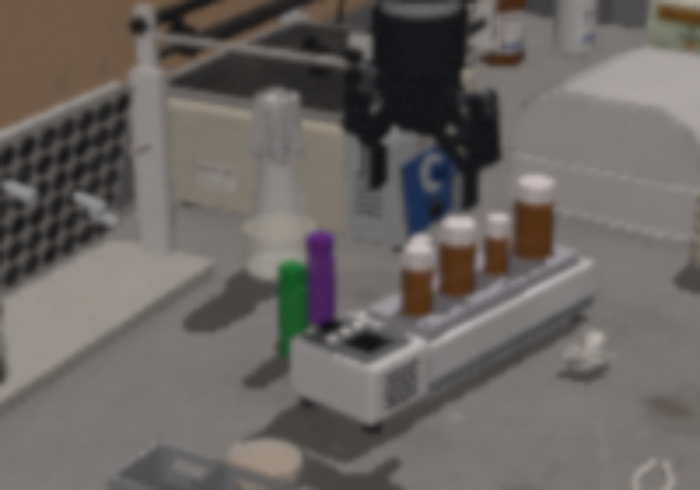

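The side view agrees to about 1 mm, so the order from the panel is b, c, a, d. The gripper is over b, and I'll descend and grip.

Request:
move_arm --motion '[{"translation":[0,0.02,0.001],"roll":0,"jaw":0.085},{"translation":[0,0.03,0],"roll":0,"jaw":0.085},{"translation":[0,0.022,0],"roll":0,"jaw":0.085},{"translation":[0,0,0],"roll":0,"jaw":0.085},{"translation":[0,0,0],"roll":0,"jaw":0.02},{"translation":[0,0,0],"roll":0,"jaw":0.02},{"translation":[0,0,0],"roll":0,"jaw":0.02},{"translation":[0,0,0],"roll":0,"jaw":0.02}]'

```text
time_s: 3.58
ee_pos: [0.5729, -0.1145, 0.0801]
tool_rot: [0.438, -0.555, 0.555, -0.438]
wrist_force: [-1.5, 0.7, 5.7]
finger_gap: 0.0253
```

```bash
python3 -c "
from h import *
to(*V['b'],.155)"
```

```text
t 3.575 pos [ 0.5729 -0.1145  0.0801] jawang -13.41 yaxis [ 0.001 -0.    -1.   ] gap 0.0253 F [-1.5  0.7  5.7]
tool shift [ 0.0002 -0.0749 -0.002 ] q7 [ 0.47  0.64 -0.5   1.8   0.4   0.81 -0.47]
```

Request:
move_arm --motion '[{"translation":[0,-0.01,0],"roll":0,"jaw":0.015},{"translation":[0,-0.02,0],"roll":0,"jaw":0.015},{"translation":[0,-0.03,0],"roll":0,"jaw":0.015},{"translation":[0,-0.03,0],"roll":0,"jaw":0.015},{"translation":[0,0,0],"roll":0,"jaw":0.015}]'

```text
time_s: 4.2
ee_pos: [0.5743, -0.1144, 0.1722]
tool_rot: [0.437, -0.554, 0.556, -0.439]
wrist_force: [0.7, 0.1, -0.9]
finger_gap: 0.0252
```

Request:
move_arm --motion '[{"translation":[0,0,0],"roll":0.175,"jaw":0.015},{"translation":[0,0,0],"roll":0.175,"jaw":0.015},{"translation":[0,0,0],"roll":0.175,"jaw":0.015},{"translation":[0,0,0],"roll":0.175,"jaw":0.015},{"translation":[0,0,0],"roll":0.175,"jaw":0.015},{"translation":[0,0,0],"roll":0.175,"jaw":0.015},{"translation":[0,0,0],"roll":0.175,"jaw":0.015},{"translation":[0,0,0],"roll":0.175,"jaw":0.015}]'

```text
time_s: 5.2
ee_pos: [0.5723, -0.1144, 0.1686]
tool_rot: [0.024, 0.707, -0.707, -0.025]
wrist_force: [1.0, 0.6, 0.3]
finger_gap: 0.0251
```

```bash
python3 - <<'E'
from h import *
to(*S['b'],.155)
im=env.camera("side");cv2.imwrite("pics/s3.png",cv2.resize(im[80:280,140:400],None,fx=2.8,fy=2.8))
E
```

```text
t 5.2 pos [ 0.5723 -0.1144  0.1686] jawang -93.95 yaxis [-0.001  0.    -1.   ] gap 0.0251 F [1.  0.6 0.3]
tool shift [ 0.14    0.0139 -0.2904] q7 [ 0.26  0.5  -0.17  1.7   0.1   0.95 -1.58]
```

View pics/s3.png

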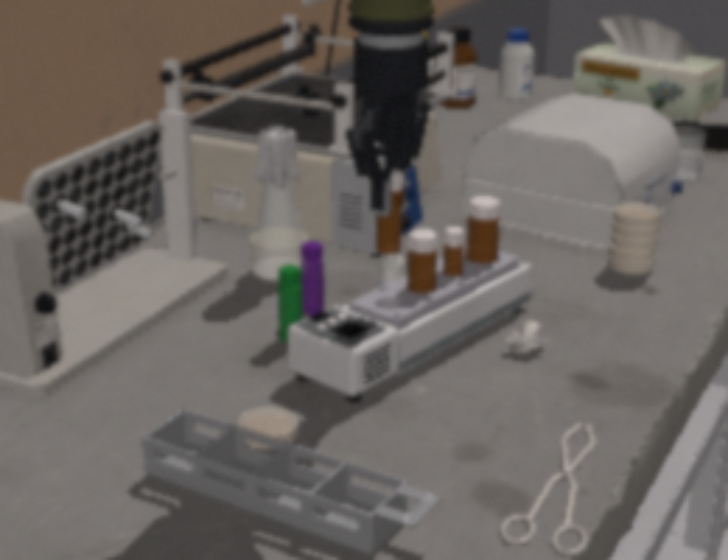

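Vial b hangs upright in the gripper and its well is empty. Now I'll carry it over the first compartment.

Request:
move_arm --motion '[{"translation":[0.01,0,-0.02],"roll":0,"jaw":0.015},{"translation":[0.02,0,-0.045],"roll":0,"jaw":0.015},{"translation":[0.025,0,-0.05],"roll":0,"jaw":0.015},{"translation":[0.025,0,-0.05],"roll":0,"jaw":0.015},{"translation":[0.025,0,-0.05],"roll":0,"jaw":0.015},{"translation":[0.02,0,-0.045],"roll":0,"jaw":0.015},{"translation":[0.015,0,-0.03],"roll":0,"jaw":0.015},{"translation":[0,0,0],"roll":0,"jaw":0.015}]'

```text
time_s: 6.25
ee_pos: [0.4488, 0.1875, 0.1693]
tool_rot: [0.018, 0.707, -0.706, -0.019]
wrist_force: [0.4, -0.4, -0.6]
finger_gap: 0.0258
```

```bash
python3 - <<'E'
from h import *
to(*S['b'],.0525)
E
```

```text
t 6.25 pos [0.4488 0.1875 0.1693] jawang -93.03 yaxis [-0.001  0.001 -1.   ] gap 0.0258 F [ 0.4 -0.4 -0.6]
tool shift [-0.0041  0.1168  0.0025] q7 [-0.28  0.36 -0.23  1.95  0.11  0.84 -2.19]
```

Request:
move_arm --motion '[{"translation":[-0.003,0.02,0.002],"roll":0,"jaw":0.015},{"translation":[0,0.03,0],"roll":0,"jaw":0.015},{"translation":[0,0.03,0],"roll":0,"jaw":0.015},{"translation":[0,0.02,0],"roll":0,"jaw":0.015},{"translation":[0,0.011,0],"roll":0,"jaw":0.015},{"translation":[0,0,0],"roll":0,"jaw":0.015},{"translation":[0,0,0],"roll":0,"jaw":0.015}]'

```text
time_s: 7.12
ee_pos: [0.4547, 0.1817, 0.059]
tool_rot: [0.023, 0.707, -0.707, -0.022]
wrist_force: [-0.1, 0.1, -0.3]
finger_gap: 0.0254
```

```bash
python3 - <<'E'
from h import *
to(*S['b'],.0525)
im=env.camera("side");cv2.imwrite("pics/s4.png",cv2.resize(im[160:290,180:340],None,fx=4,fy=4))
E
```

```text
t 7.125 pos [0.4547 0.1817 0.059 ] jawang -93.6 yaxis [ 0.001  0.    -1.   ] gap 0.0254 F [-0.1  0.1 -0.3]
tool shift [ 0.0022  0.0065 -0.0032] q7 [-0.31  0.53 -0.18  2.07  0.17  0.56 -2.24]
```

View pics/s4.png

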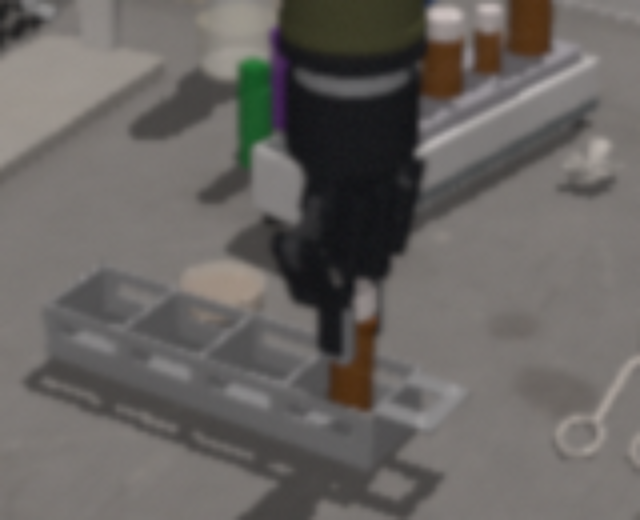

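Vial b is in the compartment nearest the tab and hangs free of the walls. I'll lower it in small steps until it touches.

Request:
move_arm --motion '[{"translation":[0,0.005,-0.001],"roll":0,"jaw":0.015},{"translation":[0,0,0],"roll":0,"jaw":0.015},{"translation":[0,0,0],"roll":0,"jaw":0.015}]'

```text
time_s: 7.55
ee_pos: [0.4543, 0.1826, 0.0533]
tool_rot: [0.022, 0.707, -0.707, -0.022]
wrist_force: [0.4, -0.1, 0.5]
finger_gap: 0.0258
```

Request:
move_arm --motion '[{"translation":[0,0.002,0],"roll":0,"jaw":0.015},{"translation":[0,0,0],"roll":0,"jaw":0.015},{"translation":[0,0,0],"roll":0,"jaw":0.015}]'

```text
time_s: 7.92
ee_pos: [0.4546, 0.1827, 0.0516]
tool_rot: [0.023, 0.707, -0.707, -0.022]
wrist_force: [-1.3, -0.4, 4.1]
finger_gap: 0.0257
```

Request:
move_arm --motion '[{"translation":[0,0,0],"roll":0,"jaw":0.035},{"translation":[0,0,0],"roll":0,"jaw":0.06},{"translation":[0,0,0],"roll":0,"jaw":0.085},{"translation":[0,0,0],"roll":0,"jaw":0.085},{"translation":[0,-0.02,0],"roll":0,"jaw":0.085},{"translation":[0,-0.04,0],"roll":0,"jaw":0.085},{"translation":[0,-0.05,0],"roll":0,"jaw":0.085},{"translation":[0,-0.02,0],"roll":0,"jaw":0.085}]'

```text
time_s: 8.93
ee_pos: [0.4552, 0.183, 0.184]
tool_rot: [0.024, 0.707, -0.706, -0.021]
wrist_force: [-0.4, -0.4, -1.2]
finger_gap: 0.0848
```

Request:
move_arm --motion '[{"translation":[0,0,0],"roll":-0.175,"jaw":0.085},{"translation":[0,0,0],"roll":-0.175,"jaw":0.085},{"translation":[0,0,0],"roll":-0.175,"jaw":0.085},{"translation":[0,0,0],"roll":-0.175,"jaw":0.085},{"translation":[0,0,0],"roll":-0.175,"jaw":0.085},{"translation":[0,0,0],"roll":-0.175,"jaw":0.085},{"translation":[0,0,0],"roll":-0.175,"jaw":0.085},{"translation":[0,0,0],"roll":-0.175,"jaw":0.085}]'

```text
time_s: 9.93
ee_pos: [0.4542, 0.1824, 0.1812]
tool_rot: [0.44, -0.554, 0.554, -0.44]
wrist_force: [-0.7, -0.5, 0.3]
finger_gap: 0.0849
```

```bash
python3 - <<'E'
from h import *
to(*V['c'],.18)
im=env.camera("side");cv2.imwrite("pics/s5.png",cv2.resize(im[160:290,180:340],None,fx=4,fy=4))
E
```

```text
t 9.925 pos [0.4542 0.1824 0.1812] jawang -13.08 yaxis [-0. -0. -1.] gap 0.0849 F [-0.7 -0.5  0.3]
tool shift [0.3185 0.0013 0.1815] q7 [-0.01  0.39 -0.59  1.92  0.27  0.91 -0.96]
```

View pics/s5.png

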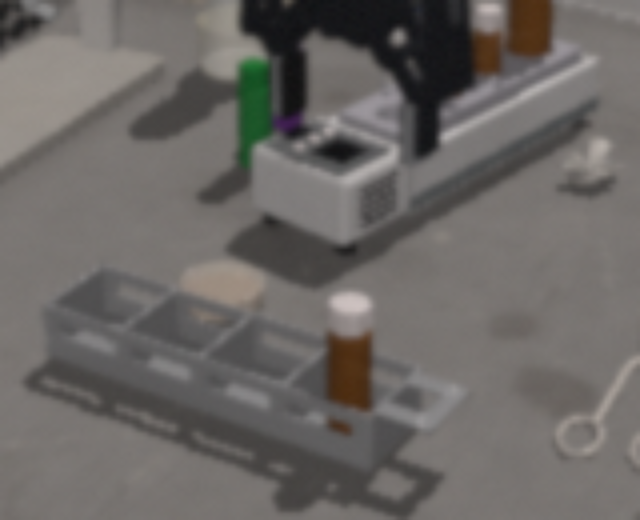

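Vial b stands upright in compartment 1. Next is c.

Request:
move_arm --motion '[{"translation":[0.025,0,0.014],"roll":0,"jaw":0.085},{"translation":[0.045,0,0.026],"roll":0,"jaw":0.085},{"translation":[0.045,0,0.026],"roll":0,"jaw":0.085},{"translation":[0.045,0,0.026],"roll":0,"jaw":0.085},{"translation":[0.045,0,0.026],"roll":0,"jaw":0.085},{"translation":[0.045,0,0.026],"roll":0,"jaw":0.085},{"translation":[0.045,0,0.026],"roll":0,"jaw":0.085},{"translation":[0.024,0,0.012],"roll":0,"jaw":0.085}]'

```text
time_s: 10.98
ee_pos: [0.5574, -0.1736, 0.1808]
tool_rot: [0.437, -0.556, 0.557, -0.436]
wrist_force: [0.3, 0.6, 0.1]
finger_gap: 0.0849
```

Request:
move_arm --motion '[{"translation":[0,0,0],"roll":0,"jaw":0.085},{"translation":[0,0,0],"roll":0,"jaw":0.085}]'

```text
time_s: 11.22
ee_pos: [0.5572, -0.1688, 0.1812]
tool_rot: [-0.438, 0.555, -0.555, 0.438]
wrist_force: [0.1, 0.7, 0.1]
finger_gap: 0.085
```

```bash
python3 - <<'E'
from h import *
to(*V['c'],.079)
E
```

```text
t 11.225 pos [ 0.5572 -0.1688  0.1812] jawang -13.44 yaxis [-0.     0.001 -1.   ] gap 0.085 F [0.1 0.7 0.1]
tool shift [-0.0003  0.1022  0.0017] q7 [ 0.59  0.52 -0.52  1.69  0.29  1.02 -0.27]
```

Request:
move_arm --motion '[{"translation":[0,0.02,0.002],"roll":0,"jaw":0.085},{"translation":[0,0.035,0],"roll":0,"jaw":0.085},{"translation":[0,0.03,0],"roll":0,"jaw":0.085},{"translation":[0,0.016,0],"roll":0,"jaw":0.085},{"translation":[0,0,0],"roll":0,"jaw":0.02},{"translation":[0,0,0],"roll":0,"jaw":0.02},{"translation":[0,0,0],"roll":0,"jaw":0.02},{"translation":[0,0,0],"roll":0,"jaw":0.02}]'

```text
time_s: 12.22
ee_pos: [0.5593, -0.1703, 0.0816]
tool_rot: [0.438, -0.555, 0.555, -0.438]
wrist_force: [-2.5, 1.3, 5.9]
finger_gap: 0.0306
```

Request:
move_arm --motion '[{"translation":[0,0,0],"roll":0,"jaw":0.015},{"translation":[0,0,0],"roll":0,"jaw":0.015}]'

```text
time_s: 12.48
ee_pos: [0.5593, -0.1704, 0.0816]
tool_rot: [0.438, -0.555, 0.555, -0.438]
wrist_force: [-3.2, 1.1, 6.3]
finger_gap: 0.0307
```

Request:
move_arm --motion '[{"translation":[0,-0.01,0],"roll":0,"jaw":0.015},{"translation":[0,-0.02,0],"roll":0,"jaw":0.015},{"translation":[0,-0.03,0],"roll":0,"jaw":0.015},{"translation":[0,-0.03,0],"roll":0,"jaw":0.015},{"translation":[0,0,0],"roll":0,"jaw":0.015}]'

```text
time_s: 13.1
ee_pos: [0.561, -0.1706, 0.1735]
tool_rot: [0.437, -0.553, 0.557, -0.439]
wrist_force: [-0.9, -0.5, 0.3]
finger_gap: 0.0305
```

Request:
move_arm --motion '[{"translation":[0,0,0],"roll":0.175,"jaw":0.015},{"translation":[0,0,0],"roll":0.175,"jaw":0.015},{"translation":[0,0,0],"roll":0.175,"jaw":0.015},{"translation":[0,0,0],"roll":0.175,"jaw":0.015},{"translation":[0,0,0],"roll":0.175,"jaw":0.015},{"translation":[0,0,0],"roll":0.175,"jaw":0.015},{"translation":[0,0,0],"roll":0.175,"jaw":0.015},{"translation":[0,0,0],"roll":0.175,"jaw":0.015}]'

```text
time_s: 14.1
ee_pos: [0.559, -0.1704, 0.1698]
tool_rot: [0.024, 0.707, -0.707, -0.025]
wrist_force: [0.8, -0.5, -0.2]
finger_gap: 0.0307
```

```bash
python3 - <<'E'
from h import *
to(*S['c'],.17)
E
```

```text
t 14.1 pos [ 0.559  -0.1704  0.1698] jawang -93.95 yaxis [-0.001  0.    -1.   ] gap 0.0307 F [ 0.8 -0.5 -0.2]
tool shift [ 7.160e-02 -1.000e-04 -3.479e-01] q7 [ 0.34  0.5  -0.13  1.7   0.08  0.95 -1.46]
```

Request:
move_arm --motion '[{"translation":[0.003,0,-0.028],"roll":0,"jaw":0.015},{"translation":[0.011,0,-0.05],"roll":0,"jaw":0.015},{"translation":[0.011,0,-0.05],"roll":0,"jaw":0.015},{"translation":[0.011,0,-0.05],"roll":0,"jaw":0.015},{"translation":[0.011,0,-0.05],"roll":0,"jaw":0.015},{"translation":[0.011,0,-0.05],"roll":0,"jaw":0.015},{"translation":[0.011,0,-0.05],"roll":0,"jaw":0.015},{"translation":[0.003,0,-0.02],"roll":0,"jaw":0.015}]'

```text
time_s: 15.1
ee_pos: [0.5081, 0.1853, 0.1701]
tool_rot: [0.02, 0.707, -0.706, -0.021]
wrist_force: [0.8, -0.2, -0.3]
finger_gap: 0.0312
```

Request:
move_arm --motion '[{"translation":[0,0,0],"roll":0,"jaw":0.015},{"translation":[0,0,0],"roll":0,"jaw":0.015}]'

```text
time_s: 15.35
ee_pos: [0.5096, 0.1799, 0.17]
tool_rot: [-0.023, -0.706, 0.707, 0.023]
wrist_force: [0.1, -0.5, 0.1]
finger_gap: 0.0302
```

```bash
python3 - <<'E'
from h import *
to(*S['c'],.055)
E
```

```text
t 15.35 pos [0.5096 0.1799 0.17  ] jawang -93.7 yaxis [-0.    -0.001 -1.   ] gap 0.0302 F [ 0.1 -0.5  0.1]
tool shift [-0.0019  0.115  -0.002 ] q7 [-0.27  0.44 -0.17  1.81  0.09  0.9  -2.12]
```

Request:
move_arm --motion '[{"translation":[-0.002,0.02,-0.002],"roll":0,"jaw":0.015},{"translation":[0,0.03,0],"roll":0,"jaw":0.015},{"translation":[0,0.03,0],"roll":0,"jaw":0.015},{"translation":[0,0.02,0],"roll":0,"jaw":0.015},{"translation":[0,0.012,0],"roll":0,"jaw":0.015},{"translation":[0,0.003,0],"roll":0,"jaw":0.015},{"translation":[0,0,0],"roll":0,"jaw":0.015},{"translation":[0,0,0],"roll":0,"jaw":0.015}]'

```text
time_s: 16.35
ee_pos: [0.5121, 0.1834, 0.056]
tool_rot: [0.023, 0.707, -0.707, -0.022]
wrist_force: [0.1, 0.3, -0.3]
finger_gap: 0.0303
```

Request:
move_arm --motion '[{"translation":[0,0.002,0],"roll":0,"jaw":0.015},{"translation":[0,0,0],"roll":0,"jaw":0.015},{"translation":[0,0,0],"roll":0,"jaw":0.015}]'

```text
time_s: 16.73
ee_pos: [0.5116, 0.1834, 0.0534]
tool_rot: [0.022, 0.707, -0.707, -0.022]
wrist_force: [-0.5, 0.0, -0.5]
finger_gap: 0.0306
```

Request:
move_arm --motion '[{"translation":[0,0.001,0],"roll":0,"jaw":0.02},{"translation":[0,0,0],"roll":0,"jaw":0.045},{"translation":[0,0,0],"roll":0,"jaw":0.07},{"translation":[0,0,0],"roll":0,"jaw":0.085},{"translation":[0,-0.02,0],"roll":0,"jaw":0.085},{"translation":[0,-0.04,0],"roll":0,"jaw":0.085},{"translation":[0,-0.05,0],"roll":0,"jaw":0.085},{"translation":[0,-0.02,0],"roll":0,"jaw":0.085}]'

```text
time_s: 17.73
ee_pos: [0.5126, 0.1838, 0.1851]
tool_rot: [0.024, 0.707, -0.706, -0.021]
wrist_force: [-0.6, 0.5, -0.9]
finger_gap: 0.0847
```

Request:
move_arm --motion '[{"translation":[0,0,0],"roll":-0.175,"jaw":0.085},{"translation":[0,0,0],"roll":-0.175,"jaw":0.085},{"translation":[0,0,0],"roll":-0.175,"jaw":0.085},{"translation":[0,0,0],"roll":-0.175,"jaw":0.085},{"translation":[0,0,0],"roll":-0.175,"jaw":0.085},{"translation":[0,0,0],"roll":-0.175,"jaw":0.085},{"translation":[0,0,0],"roll":-0.175,"jaw":0.085},{"translation":[0,0,0],"roll":-0.175,"jaw":0.085}]'

```text
time_s: 18.73
ee_pos: [0.5115, 0.1832, 0.1822]
tool_rot: [-0.44, 0.554, -0.554, 0.44]
wrist_force: [-0.7, -0.1, -0.7]
finger_gap: 0.0849
```

```bash
python3 - <<'E'
from h import *
to(*V['a'],.185)
im=env.camera("side");cv2.imwrite("pics/s6.png",cv2.resize(im[160:290,180:340],None,fx=4,fy=4))
E
```

```text
t 18.725 pos [0.5115 0.1832 0.1822] jawang -13.09 yaxis [-0. -0. -1.] gap 0.0849 F [-0.7 -0.1 -0.7]
tool shift [ 0.3884 -0.0028  0.1248] q7 [-0.02  0.46 -0.55  1.79  0.29  0.97 -0.92]
```

View pics/s6.png

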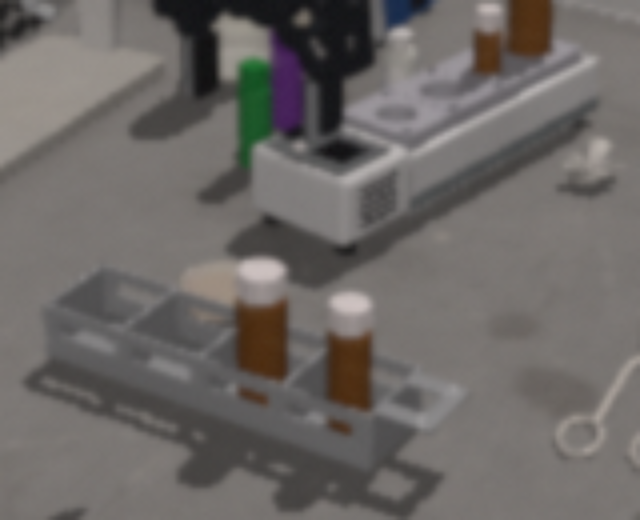

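Vials b and c stand upright in compartments 1 and 2. Next is a.

Request:
move_arm --motion '[{"translation":[0.038,0,0.013],"roll":0,"jaw":0.085},{"translation":[0.05,0,0.016],"roll":0,"jaw":0.085},{"translation":[0.05,0,0.016],"roll":0,"jaw":0.085},{"translation":[0.05,0,0.016],"roll":0,"jaw":0.085},{"translation":[0.05,0,0.016],"roll":0,"jaw":0.085},{"translation":[0.05,0,0.016],"roll":0,"jaw":0.085},{"translation":[0.05,0,0.016],"roll":0,"jaw":0.085},{"translation":[0.05,0,0.016],"roll":0,"jaw":0.085}]'

```text
time_s: 19.77
ee_pos: [0.5431, -0.2249, 0.1823]
tool_rot: [0.437, -0.556, 0.556, -0.437]
wrist_force: [0.4, -0.6, 0.3]
finger_gap: 0.0848
```

Request:
move_arm --motion '[{"translation":[0,0,0],"roll":0,"jaw":0.085},{"translation":[0,0,0],"roll":0,"jaw":0.085},{"translation":[0,0,0],"roll":0,"jaw":0.085}]'

```text
time_s: 20.15
ee_pos: [0.5434, -0.2213, 0.1824]
tool_rot: [-0.438, 0.555, -0.554, 0.439]
wrist_force: [0.1, -0.1, -0.1]
finger_gap: 0.0846
```

```bash
python3 - <<'E'
from h import *
to(*V['a'],.078)
E
```

```text
t 20.15 pos [ 0.5434 -0.2213  0.1824] jawang -13.32 yaxis [ 0.     0.001 -1.   ] gap 0.0846 F [ 0.1 -0.1 -0.1]
tool shift [0.0017 0.1044 0.0021] q7 [ 0.67  0.52 -0.51  1.67  0.29  1.02 -0.17]
```

Request:
move_arm --motion '[{"translation":[0.002,0.02,0.002],"roll":0,"jaw":0.085},{"translation":[0,0.035,0],"roll":0,"jaw":0.085},{"translation":[0,0.03,0],"roll":0,"jaw":0.085},{"translation":[0,0.019,0],"roll":0,"jaw":0.085},{"translation":[0,0,0],"roll":0,"jaw":0.015},{"translation":[0,0,0],"roll":0,"jaw":0.012},{"translation":[0,0,0],"roll":0,"jaw":0.012},{"translation":[0,0,0],"roll":0,"jaw":0.012}]'

```text
time_s: 21.15
ee_pos: [0.5452, -0.2256, 0.0794]
tool_rot: [0.438, -0.554, 0.556, -0.438]
wrist_force: [-0.3, 0.7, 4.4]
finger_gap: 0.0209
```

Request:
move_arm --motion '[{"translation":[0,0,0],"roll":0,"jaw":0.01},{"translation":[0,0,0],"roll":0,"jaw":0.01},{"translation":[0,0,0],"roll":0,"jaw":0.01}]'

```text
time_s: 21.52
ee_pos: [0.5452, -0.2256, 0.0794]
tool_rot: [0.438, -0.554, 0.555, -0.438]
wrist_force: [-1.1, -0.2, 6.7]
finger_gap: 0.0207
```

Request:
move_arm --motion '[{"translation":[0,-0.01,0],"roll":0,"jaw":0.01},{"translation":[0,-0.02,0],"roll":0,"jaw":0.01},{"translation":[0,-0.03,0],"roll":0,"jaw":0.01},{"translation":[0,-0.035,0],"roll":0,"jaw":0.01},{"translation":[0,0,0],"roll":0,"jaw":0.01}]'

```text
time_s: 22.15
ee_pos: [0.5463, -0.2258, 0.1766]
tool_rot: [0.437, -0.553, 0.557, -0.439]
wrist_force: [-0.1, 0.9, -0.4]
finger_gap: 0.021
```

Request:
move_arm --motion '[{"translation":[0,0,0],"roll":0.175,"jaw":0.01},{"translation":[0,0,0],"roll":0.175,"jaw":0.01},{"translation":[0,0,0],"roll":0.175,"jaw":0.01},{"translation":[0,0,0],"roll":0.175,"jaw":0.01},{"translation":[0,0,0],"roll":0.175,"jaw":0.01},{"translation":[0,0,0],"roll":0.175,"jaw":0.01},{"translation":[0,0,0],"roll":0.175,"jaw":0.01},{"translation":[0,0,0],"roll":0.175,"jaw":0.01}]'

```text
time_s: 23.15
ee_pos: [0.5442, -0.2254, 0.1726]
tool_rot: [0.024, 0.707, -0.707, -0.025]
wrist_force: [-0.2, -0.5, -0.9]
finger_gap: 0.0209
```

```bash
python3 - <<'E'
from h import *
to(*S['a'],.17)
E
```

```text
t 23.15 pos [ 0.5442 -0.2254  0.1726] jawang -93.96 yaxis [-0.001  0.    -1.   ] gap 0.0209 F [-0.2 -0.5 -0.9]
tool shift [ 0.0017  0.0028 -0.4046] q7 [ 0.43  0.5  -0.12  1.68  0.07  0.96 -1.36]
```

Request:
move_arm --motion '[{"translation":[0.002,0,-0.04],"roll":0,"jaw":0.01},{"translation":[0,0,-0.052],"roll":0,"jaw":0.01},{"translation":[0,0,-0.052],"roll":0,"jaw":0.01},{"translation":[0,0,-0.052],"roll":0,"jaw":0.01},{"translation":[0,0,-0.052],"roll":0,"jaw":0.01},{"translation":[0,0,-0.052],"roll":0,"jaw":0.01},{"translation":[0,0,-0.052],"roll":0,"jaw":0.01},{"translation":[0,0,-0.052],"roll":0,"jaw":0.01}]'

```text
time_s: 24.15
ee_pos: [0.5678, 0.1792, 0.1727]
tool_rot: [-0.022, -0.707, 0.707, 0.023]
wrist_force: [-0.0, -0.7, -0.4]
finger_gap: 0.0209
```

Request:
move_arm --motion '[{"translation":[0,0,0],"roll":0,"jaw":0.01},{"translation":[0,0,0],"roll":0,"jaw":0.01},{"translation":[0,0,0],"roll":0,"jaw":0.01}]'

```text
time_s: 24.52
ee_pos: [0.5683, 0.1758, 0.1731]
tool_rot: [-0.023, -0.706, 0.707, 0.023]
wrist_force: [0.5, -1.2, 0.2]
finger_gap: 0.0214
```

```bash
python3 - <<'E'
from h import *
to(*S['a'],.053)
E
```

```text
t 24.525 pos [0.5683 0.1758 0.1731] jawang -93.76 yaxis [-0.    -0.001 -1.   ] gap 0.0214 F [ 0.5 -1.2  0.2]
tool shift [-0.002   0.12   -0.0028] q7 [-0.24  0.51 -0.16  1.67  0.09  0.97 -2.07]
```

Request:
move_arm --motion '[{"translation":[-0.002,0.02,-0.002],"roll":0,"jaw":0.01},{"translation":[0,0.03,0],"roll":0,"jaw":0.01},{"translation":[0,0.03,0],"roll":0,"jaw":0.01},{"translation":[0,0.02,0],"roll":0,"jaw":0.01},{"translation":[0,0.015,0],"roll":0,"jaw":0.01},{"translation":[0,0.004,0],"roll":0,"jaw":0.01},{"translation":[0,0,0],"roll":0,"jaw":0.01},{"translation":[0,0,0],"roll":0,"jaw":0.01}]'

```text
time_s: 25.52
ee_pos: [0.5709, 0.1798, 0.0551]
tool_rot: [0.023, 0.707, -0.707, -0.022]
wrist_force: [-0.5, -0.1, -0.2]
finger_gap: 0.0212
```

Request:
move_arm --motion '[{"translation":[0,0.002,0],"roll":0,"jaw":0.01},{"translation":[0,0,0],"roll":0,"jaw":0.01},{"translation":[0,0,0],"roll":0,"jaw":0.01}]'

```text
time_s: 25.9
ee_pos: [0.5704, 0.1798, 0.0524]
tool_rot: [0.022, 0.707, -0.707, -0.022]
wrist_force: [0.3, 0.2, 0.3]
finger_gap: 0.0213
```

Request:
move_arm --motion '[{"translation":[0,0.0015,0],"roll":0,"jaw":0.01},{"translation":[0,0,0],"roll":0,"jaw":0.01},{"translation":[0,0,0],"roll":0,"jaw":0.03},{"translation":[0,0,0],"roll":0,"jaw":0.055},{"translation":[0,0,0],"roll":0,"jaw":0.085},{"translation":[0,0,0],"roll":0,"jaw":0.085},{"translation":[0,-0.02,0],"roll":0,"jaw":0.085},{"translation":[0,-0.04,0],"roll":0,"jaw":0.085}]'

```text
time_s: 26.9
ee_pos: [0.5692, 0.1792, 0.1099]
tool_rot: [-0.021, -0.706, 0.707, 0.024]
wrist_force: [-1.0, -1.2, -0.5]
finger_gap: 0.0852
```

Request:
move_arm --motion '[{"translation":[0,-0.05,0],"roll":0,"jaw":0.085},{"translation":[0,-0.023,0],"roll":0,"jaw":0.085}]'

```text
time_s: 27.15
ee_pos: [0.5713, 0.1801, 0.1868]
tool_rot: [0.024, 0.707, -0.706, -0.021]
wrist_force: [-0.2, -0.2, 0.8]
finger_gap: 0.0848
```

Request:
move_arm --motion '[{"translation":[0,0,0],"roll":-0.175,"jaw":0.085},{"translation":[0,0,0],"roll":-0.175,"jaw":0.085},{"translation":[0,0,0],"roll":-0.175,"jaw":0.085},{"translation":[0,0,0],"roll":-0.175,"jaw":0.085},{"translation":[0,0,0],"roll":-0.175,"jaw":0.085},{"translation":[0,0,0],"roll":-0.175,"jaw":0.085},{"translation":[0,0,0],"roll":-0.175,"jaw":0.085},{"translation":[0,0,0],"roll":-0.175,"jaw":0.085}]'

```text
time_s: 28.15
ee_pos: [0.5703, 0.1795, 0.1838]
tool_rot: [0.44, -0.554, 0.554, -0.44]
wrist_force: [1.0, 0.6, -0.6]
finger_gap: 0.085
```

```bash
python3 - <<'E'
from h import *
to(*V['d'],.185)
im=env.camera("side");cv2.imwrite("pics/s7.png",cv2.resize(im[160:290,180:340],None,fx=4,fy=4))
E
```

```text
t 28.15 pos [0.5703 0.1795 0.1838] jawang -13.09 yaxis [-0. -0. -1.] gap 0.085 F [ 1.   0.6 -0.6]
tool shift [ 0.4539 -0.0012  0.0667] q7 [-0.01  0.54 -0.54  1.64  0.31  1.05 -0.87]
```

View pics/s7.png

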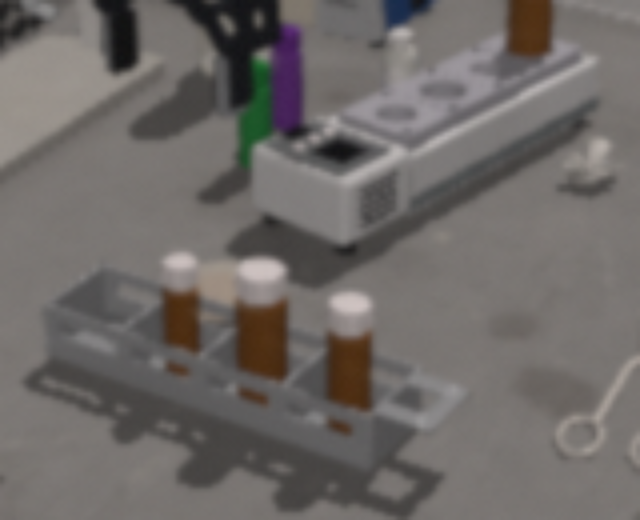

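Three vials are standing in place. The last one is d.

Request:
move_arm --motion '[{"translation":[0.04,0,0.008],"roll":0,"jaw":0.085},{"translation":[0.052,0,0.008],"roll":0,"jaw":0.085},{"translation":[0.052,0,0.008],"roll":0,"jaw":0.085},{"translation":[0.052,0,0.008],"roll":0,"jaw":0.085},{"translation":[0.052,0,0.008],"roll":0,"jaw":0.085},{"translation":[0.052,0,0.008],"roll":0,"jaw":0.085},{"translation":[0.052,0,0.008],"roll":0,"jaw":0.085},{"translation":[0.052,0,0.008],"roll":0,"jaw":0.085}]'

```text
time_s: 29.2
ee_pos: [0.5386, -0.2299, 0.1839]
tool_rot: [0.437, -0.556, 0.556, -0.437]
wrist_force: [0.5, -0.1, 0.1]
finger_gap: 0.0849
```

Request:
move_arm --motion '[{"translation":[0.05,0,0.004],"roll":0,"jaw":0.085},{"translation":[0,0,0],"roll":0,"jaw":0.085},{"translation":[0,0,0],"roll":0,"jaw":0.085},{"translation":[0,0,0],"roll":0,"jaw":0.085}]'

```text
time_s: 29.7
ee_pos: [0.5318, -0.2759, 0.184]
tool_rot: [-0.438, 0.555, -0.555, 0.439]
wrist_force: [-0.0, 0.4, -0.5]
finger_gap: 0.0852
```

```bash
python3 - <<'E'
from h import *
to(*V['d'],.085)
E
```

```text
t 29.7 pos [ 0.5318 -0.2759  0.184 ] jawang -13.32 yaxis [ 0.     0.001 -1.   ] gap 0.0852 F [-0.   0.4 -0.5]
tool shift [0.0016 0.099  0.0011] q7 [ 0.76  0.54 -0.52  1.64  0.3   1.04 -0.08]
```

Request:
move_arm --motion '[{"translation":[0.001,0.02,0.001],"roll":0,"jaw":0.085},{"translation":[0,0.03,0],"roll":0,"jaw":0.085},{"translation":[0,0.03,0],"roll":0,"jaw":0.085},{"translation":[0,0.02,0],"roll":0,"jaw":0.085},{"translation":[0,0,0],"roll":0,"jaw":0.025},{"translation":[0,0,0],"roll":0,"jaw":0.025},{"translation":[0,0,0],"roll":0,"jaw":0.025},{"translation":[0,0,0],"roll":0,"jaw":0.025}]'

```text
time_s: 30.7
ee_pos: [0.5326, -0.2789, 0.0852]
tool_rot: [0.438, -0.554, 0.556, -0.439]
wrist_force: [-1.7, 0.1, 6.9]
finger_gap: 0.0358
```

Request:
move_arm --motion '[{"translation":[0,0,0],"roll":0,"jaw":0.025},{"translation":[0,0,0],"roll":0,"jaw":0.025},{"translation":[0,0,0],"roll":0,"jaw":0.025}]'

```text
time_s: 31.08
ee_pos: [0.5326, -0.2789, 0.0852]
tool_rot: [0.438, -0.554, 0.556, -0.439]
wrist_force: [-1.8, 0.5, 6.6]
finger_gap: 0.036
```

Request:
move_arm --motion '[{"translation":[0,-0.01,0],"roll":0,"jaw":0.025},{"translation":[0,-0.02,0],"roll":0,"jaw":0.025},{"translation":[0,-0.03,0],"roll":0,"jaw":0.025},{"translation":[0,-0.035,0],"roll":0,"jaw":0.025},{"translation":[0,0,0],"roll":0,"jaw":0.025}]'

```text
time_s: 31.7
ee_pos: [0.5336, -0.2794, 0.1822]
tool_rot: [0.437, -0.553, 0.557, -0.439]
wrist_force: [-0.1, -0.5, -1.9]
finger_gap: 0.0361
```

Request:
move_arm --motion '[{"translation":[0,0,0],"roll":0.175,"jaw":0.025},{"translation":[0,0,0],"roll":0.175,"jaw":0.025},{"translation":[0,0,0],"roll":0.175,"jaw":0.025},{"translation":[0,0,0],"roll":0.175,"jaw":0.025},{"translation":[0,0,0],"roll":0.175,"jaw":0.025},{"translation":[0,0,0],"roll":0.175,"jaw":0.025},{"translation":[0,0,0],"roll":0.175,"jaw":0.025},{"translation":[0,0,0],"roll":0.175,"jaw":0.025}]'

```text
time_s: 32.7
ee_pos: [0.5314, -0.2788, 0.1782]
tool_rot: [0.024, 0.707, -0.707, -0.025]
wrist_force: [-0.5, 0.5, -1.2]
finger_gap: 0.0353
```

```bash
python3 - <<'E'
from h import *
to(*S['d'],.178)
E
```

```text
t 32.7 pos [ 0.5314 -0.2788  0.1782] jawang -93.96 yaxis [-0.001  0.001 -1.   ] gap 0.0353 F [-0.5  0.5 -1.2]
tool shift [-6.630e-02  3.000e-04 -4.595e-01] q7 [ 0.53  0.51 -0.14  1.65  0.08  0.99 -1.27]
```

Request:
move_arm --motion '[{"translation":[-0.006,0,-0.035],"roll":0,"jaw":0.025},{"translation":[-0.006,0,-0.045],"roll":0,"jaw":0.025},{"translation":[-0.006,0,-0.045],"roll":0,"jaw":0.025},{"translation":[-0.006,0,-0.045],"roll":0,"jaw":0.025},{"translation":[-0.006,0,-0.045],"roll":0,"jaw":0.025},{"translation":[-0.006,0,-0.045],"roll":0,"jaw":0.025},{"translation":[-0.006,0,-0.045],"roll":0,"jaw":0.025},{"translation":[-0.006,0,-0.045],"roll":0,"jaw":0.025}]'

```text
time_s: 33.7
ee_pos: [0.6017, 0.0686, 0.1782]
tool_rot: [-0.022, -0.707, 0.707, 0.023]
wrist_force: [1.1, -0.2, -1.2]
finger_gap: 0.0357
```

Request:
move_arm --motion '[{"translation":[-0.006,0,-0.045],"roll":0,"jaw":0.025},{"translation":[-0.006,0,-0.04],"roll":0,"jaw":0.025},{"translation":[-0.006,0,-0.025],"roll":0,"jaw":0.025},{"translation":[0,0,0],"roll":0,"jaw":0.025},{"translation":[0,0,0],"roll":0,"jaw":0.025}]'

```text
time_s: 34.33
ee_pos: [0.6266, 0.1748, 0.1782]
tool_rot: [-0.022, -0.706, 0.707, 0.023]
wrist_force: [0.6, 0.4, -0.8]
finger_gap: 0.0359
```

```bash
python3 - <<'E'
from h import *
to(*S['d'],.059)
E
```

```text
t 34.325 pos [0.6266 0.1748 0.1782] jawang -93.66 yaxis [-0.001 -0.001 -1.   ] gap 0.0359 F [ 0.6  0.4 -0.8]
tool shift [-0.0029  0.1192 -0.0006] q7 [-0.21  0.59 -0.16  1.5   0.11  1.06 -2.04]
```

Request:
move_arm --motion '[{"translation":[-0.003,0.02,0],"roll":0,"jaw":0.025},{"translation":[0,0.03,0],"roll":0,"jaw":0.025},{"translation":[0,0.03,0],"roll":0,"jaw":0.025},{"translation":[0,0.02,0],"roll":0,"jaw":0.025},{"translation":[0,0.015,0],"roll":0,"jaw":0.025},{"translation":[0,0.003,0],"roll":0,"jaw":0.025},{"translation":[0,0,0],"roll":0,"jaw":0.025},{"translation":[0,0,0],"roll":0,"jaw":0.025}]'

```text
time_s: 35.33
ee_pos: [0.6305, 0.1759, 0.0618]
tool_rot: [0.023, 0.707, -0.707, -0.022]
wrist_force: [0.3, 0.1, -0.6]
finger_gap: 0.0358
```

Request:
move_arm --motion '[{"translation":[0,0.002,0],"roll":0,"jaw":0.025},{"translation":[0,0,0],"roll":0,"jaw":0.025},{"translation":[0,0,0],"roll":0,"jaw":0.025}]'

```text
time_s: 35.7
ee_pos: [0.6299, 0.1758, 0.0589]
tool_rot: [0.022, 0.707, -0.707, -0.022]
wrist_force: [0.9, -0.8, -1.6]
finger_gap: 0.036
```

Request:
move_arm --motion '[{"translation":[0,0.002,0],"roll":0,"jaw":0.025},{"translation":[0,0,0],"roll":0,"jaw":0.025},{"translation":[0,0,0],"roll":0,"jaw":0.025}]'

```text
time_s: 36.08
ee_pos: [0.63, 0.1759, 0.0568]
tool_rot: [0.022, 0.707, -0.707, -0.022]
wrist_force: [-0.2, 0.6, 0.3]
finger_gap: 0.0357
```

Request:
move_arm --motion '[{"translation":[0,0,0],"roll":0,"jaw":0.045},{"translation":[0,0,0],"roll":0,"jaw":0.065},{"translation":[0,0,0],"roll":0,"jaw":0.085},{"translation":[0,0,0],"roll":0,"jaw":0.085},{"translation":[0,-0.02,0],"roll":0,"jaw":0.085},{"translation":[0,-0.04,0],"roll":0,"jaw":0.085},{"translation":[0,-0.05,0],"roll":0,"jaw":0.085},{"translation":[0,-0.03,0],"roll":0,"jaw":0.085}]'

```text
time_s: 37.08
ee_pos: [0.6306, 0.1761, 0.1996]
tool_rot: [0.023, 0.707, -0.706, -0.021]
wrist_force: [0.7, -0.2, -0.1]
finger_gap: 0.0849
```

Request:
move_arm --motion '[{"translation":[0,0,0.04],"roll":0,"jaw":0.085},{"translation":[0,0,0.05],"roll":0,"jaw":0.085},{"translation":[0,0,0.05],"roll":0,"jaw":0.085},{"translation":[0,0,0.05],"roll":0,"jaw":0.085},{"translation":[0,0,0.05],"roll":0,"jaw":0.085},{"translation":[0,0,0.03],"roll":0,"jaw":0.085},{"translation":[0,0,0],"roll":0,"jaw":0.085},{"translation":[0,0,0],"roll":0,"jaw":0.085}]'

```text
time_s: 38.08
ee_pos: [0.613, -0.0924, 0.1968]
tool_rot: [0.022, 0.707, -0.706, -0.022]
wrist_force: [-0.0, 0.5, -0.7]
finger_gap: 0.0849
```

```bash
python3 - <<'E'
from h import *
to(*S['d'],.178)
a=env.camera("side");b=env.camera("top")
a=cv2.resize(a[180:290,180:320],None,fx=4,fy=4);b=cv2.resize(b[175:300,155:235],None,fx=3.52,fy=3.52)
cv2.imwrite("pics/fin.png",cv2.resize(np.hstack([a,b]),None,fx=.94,fy=.94))
E
```

```text
t 38.075 pos [ 0.613  -0.0924  0.1968] jawang -93.58 yaxis [ 0.     0.001 -1.   ] gap 0.0849 F [-0.   0.5 -0.7]
tool shift [ 0.0003  0.0191 -0.268 ] q7 [ 0.21  0.52 -0.16  1.57  0.09  1.06 -1.61]
```

View pics/fin.png

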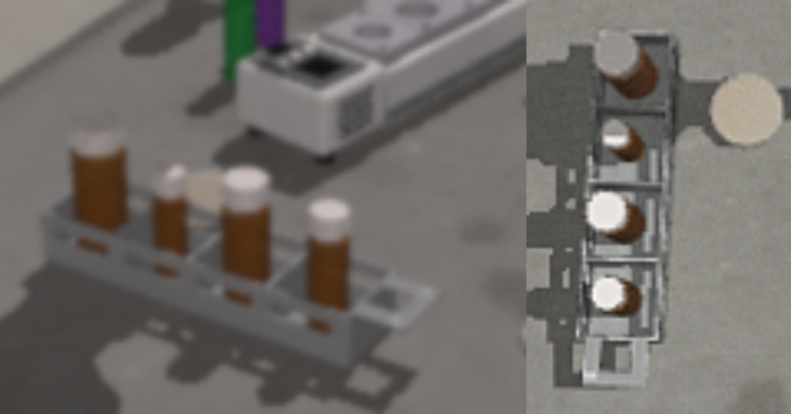

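All four vials stand upright in order (b, c, a, d from the tab), and the gripper is clear.

```bash
python3 -c "
from cell import env
print(env.hand_in())"
```

```text
the job is handed in; nothing more can be done
None
```

I moved all four vials from the heater into the cooling rack and handed the job in at about 38 s of the 112 s allowed. From the control panel the heater order was b, c, a, d. They now stand in that same order counted from the carrying tab.

- **Positions:** the top camera gave the vials 55.7–56.2 mm apart (56 mm expected), and the side camera agreed by eye to about 1 mm. I could not check the cap diameters because the colour mask merged the caps into one blob. The order therefore rests on cap sizes by eye, and the grip openings confirmed it (25, 31, 21 and 36 mm).
- **Final check:** side and top pictures show each vial upright in its own compartment, with the gripper well clear. I released each vial within about 1 mm of the floor height I expected. The forces I read after each move stayed below about 7 N.
- **Not checked:** I judged upright and centred by eye in the last pictures and did not measure them. The hand-in gave no verdict.

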